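Hook the hanger bracket into its slotted post and lock it

TASK

Two slotted posts stand on the table and one already carries its hanger bracket. Pick up the loose bracket, push its two hooks through the slots of the empty post, then press it straight down until it is fully home and the sprung catch has clicked out over its bottom bar, and let go. Feel your way and do not force it against the post, and leave the other things on the table where they are.

Things in the scene. Friction and masses are not known exactly. Their poses are not given: they have to be found in the camera images.
- bracket: Loose steel hanger bracket, 300 g, upright on the table. Origin: middle of the lower edge of its back face; x points out of the back, the way the hooks point, z up. Back plate x -5 to 0 mm, 56 wide (y), 80 high, with a window (y -10 to 10, z 13 to 32) over a 13 mm high bottom bar, rounded below. In front an arm runs to x = -130, with an upturned end 36 high.
- bracket_grip (a point): Where to pinch the bracket across its y from above: in its middle web, 12 mm thick, x -75 to -5 and up to z = 90 mm. This point is at x -44, y 0, z 76 mm of the bracket; axes as the bracket's.
- bracket_hooks (a point): Middle between the bracket's two hooks, on the back face at the underside of their necks (z 64 mm of the bracket). Hooks at y = +16 and -16 mm, each 6 mm thick: neck 8 mm high, behind it a round-nosed lip x 6 to 13, z 54 to 72 mm, so that 6 mm lie between back plate and lip.
- post: Empty post, fixed: steel channel 76 mm wide, 32 deep, about 230 high on a wooden foot 100 wide that reaches 45 in front of the face. Origin: on the table below the middle of the slotted front face (face at x = 0); x points from front to back, z up. The 4 mm face plate is clamped up to 7 mm higher or lower than planned, which is not measured: find the seat by feel.
- post_slots (a point): Middle between the lower ends of the empty post's slots, on the face, as planned (z 174 mm; true within 7 mm). Two upright slots at y = +16 and -16 mm, each 10 wide and 48 high, 25 hollow behind. The hooks pass in while the bracket is 12 to 38 mm above its seat (aim for 29), until its back plate lies on the face; then it goes down until the necks rest on the slot ends.
- post_seat (a point): Where the locked bracket's origin comes to lie, as planned: on the face, 110 mm above the table (true height within 7 mm). Bracket and post must never press on each other with more than 40 N, all contacts added up (reached at about 20 N of downward push on the web).
- catch (a joint): Sprung brass catch in the empty post's face, 14 to 27 mm above the seat: 0 = out (3.5 mm proud), grows in m as it is pushed in. Its upper side is a ramp: on the way down the bracket's bottom bar pushes it in 1 to 3 mm (3 to 15 N downward); in the last 1.5 mm it springs back to 0 through the window, over the bar. Then comes a hard stop.
- full_post: The other post, same make and frame, its bracket already locked in: an example, to be left alone.
- cup: Brown cup, 72 diameter, 67 high; a bystander. Origin: centre of the underside. mm.
- garlic: Garlic bulb, 53 across, 52 high; a bystander. Origin: centre of the underside. mm.
- tub: Small white tub, 72 diameter, 71 high; a bystander. Origin: centre of the underside. mm.
- seasoning: Seasoning jar, 45 diameter, 108 high; a bystander. Origin: centre of the underside. mm.

How it is judged:
On the way:
1. both hooks are through the slots with the back plate at the face, still above the seat (x of bracket in the frame of post between -0.005 and 0.004 m and y of bracket in the frame of post between -0.005 and 0.005 m and z of bracket in the frame of post between 0.1205 and 0.158 m), for 0.05 s.
At the end, for the whole second after the job is handed in: Bracket locked in the empty post: back plate within 4 mm of the face, centred within 4 mm, upright within 4 degrees, underside 100 to 119 mm above the table (down on the slot ends), the catch sprung out to within 0.6 mm of 0, released and at rest (x of bracket in the frame of post between -0.004 and 0.003 m and y of bracket in the frame of post between -0.004 and 0.004 m and z of bracket in the frame of post between 0.1 and 0.119 m and angle between the z axis of bracket and the z axis of post, either way round below 0.07 rad and value of joint catch below 0.0006 m and linear speed of bracket below 0.02 m/s); the robot touches nothing.
It fails at once if bracket and empty post press on each other with more than 40 N (contact force between bracket and post above 40 N).
It fails at once if the bracket is knocked hard (over 30 N) against the other post (contact force between bracket and full_post above 30 N).
It fails at once if a bystander is moved by more than 3 cm (distance of any of cup, garlic, tub, seasoning from where it was at the start of the episode above 0.03 m).
It also fails if it takes over 58 s, if anything falls off the work surface, if the arm or the gripper's body presses on something with over 40 N, if the wrist force passes 120 N, or if a joint passes its speed limit or range.

ROBOT

A 6-joint arm with a two-finger parallel gripper is mounted at the origin on a cart in front of the work surface, level with it; the furniture and walls round the work are solid. World frame = base frame: x ahead of the robot, y to its left, z up, the work surface at z = 0. Lengths are in m, angles in rad, forces in N, time in s.
With the tool pointing down it reaches from about 0.425 to 0.95 m from the base axis. Payload 3.5 kg.
Tool frame: the origin (TCP) lies on the centre line of the jaws, within the pads' length; the fingertips stand 14 mm ahead of it and the grasp point (between the pads) lies 5 mm behind it (ctrl.tip_reach is the distance from the TCP to the fingertips, in m); z points along the fingers, y is the line along which they close (so a half turn about z gives the same grasp; the last joint's range is limited). The gripper opens to 85 mm and grips with 20 to 120 N. Pads are 22 mm wide; open, the fingers measure 114 mm over their backs; the gripper's body (76 mm by 85 mm) begins 54 mm behind the grasp point. The pads swing forward as they close: fully open they stand 13 mm farther back than shut.
Start: joints at [0.991, 0.286, 1.577, -0, 1.279, -0.15], TCP at [0.281, 0.614, 0.245] pointing down, gripper open.
Joint ranges: [-2.77, 2.77], [-0.9, 2.22], [0.21, 2.48], [-1.53, 4.67], [0.24, 2.81], [-2.84, 2.84]. Speed limits (rad/s): [2.79, 2.79, 3.14, 3.14, 3.14, 3.14].

INTERFACE

Orientations are given as a unit quaternion [x, y, z, w].
In Python, from plant import get_state, imaging, workorder, ctrl gives the robot as it stands. The module is installed in compiled form; this text tells all that it offers.
- The arm moves only by the shell command python3 -m jog 'ROWS' [FORCE]. ROWS is JSON, a list of rows, each a list of 7 numbers: the closure, from 0 (fully open) to 1 (shut), then the shift along the tool's x, y, z in mm, then the turn, a rotation vector about the tool's x, y, z in rad. In form: [[gripper, tx, ty, tz, ax, ay, az], ...]. A call has 1 to 12 rows; each row is the pose to reach, as a shift and turn from the pose commanded when the call began, along the tool's axes at that moment; what a row does not reach only later rows make up. A row lasts 1/10 s, in which the tool goes at most 50 mm and 8.59 degrees, less where a joint would pass 70% of its speed; a pose out of reach is approached as far as the arm can. A call with a gripper value outside its range is refused whole. The fingers move at their own pace and stop on an object; FORCE is the grip in N (left out, the last holds). Time passes only in rows, so rows that repeat a pose let the fingers close. It gives the time, the measured TCP pose, the force, the opening and the grip force at its end, in the units of the state.
- get_state(): the state, without advancing time (a new reading comes with each control period).
- imaging.read_camera(name): name is "scene" or "top" or "wrist"; returns a dict with "image" (420x560x3 uint8, blue, green, red), "fx", "fy", "cx", "cy" (pixels), "R" (3x3) and "t" (3): a world point X has camera coordinates R X + t; the wrist camera has in their place "tool_from_camera" (4x4, takes a point from camera to tool coordinates, whose origin is the TCP and whose axes are the flange's). Camera axes: x right, y down, z forward; pixel columns grow to the right and rows downward; lengths in m; the calibration is good to about 2 mm. A picture is of the moment at which its call begins: read the wrist's pose just before it. There is no depth.
- workorder.sign_off(): hands the job in; it is judged then, once.
The state is a dict: "time": time; "qpos": joint angles; "dq": joint speeds; "joint_efforts": joint torques, N m; "eef_pos": TCP position; "tcp_rot": TCP orientation; "contact_force": force on the tool from outside, world axes, zero at the start; "wrist_torque": the same for the moment, N m; "opening": opening from 0.0 (shut) to 1.0 (fully open); "finger_force": force on a finger pad.
Only numpy, scipy, OpenCV 4.12 (cv2) and the standard library are available. Lean on these libraries where they do the work, as an engineer would, in place of code of your own. Each camera call takes 0.05 s, during which the arm holds its last target. There are 200 camera calls.

## Working session

There is one attempt and no reset: what is moved stays moved. The work goes in short steps, Python scripts to look and compute and a shell command to move; the robot and the scene stay as the last step left them, time stands still between calls to the robot, and variables do not carry over. Pictures are saved under pics/ and viewed, at most 10 in all, crops included, and the job is handed in when it is done.

```bash
mkdir -p pics; python3 - <<'E'
from plant import get_state, imaging
import cv2,pickle
d={}
for n in("scene","top","wrist"):
    c=imaging.read_camera(n);d[n]=c
    print(n,{k:(v.round(4).tolist() if hasattr(v,'round') and hasattr(v,'tolist') else v) for k,v in c.items() if k!='image'})
pickle.dump(d,open('c0.pkl','wb'))
for n in("scene","top"): cv2.imwrite(f'pics/{n}0.png',d[n]['image'])
print(get_state())
E
```

```text
scene {'fx': 431.5930273870188, 'fy': 431.5930273870188, 'cx': 282.76473529850773, 'cy': 211.56731462945004, 'R': [[0.5819, -0.8132, -0.0096], [-0.6223, -0.4375, -0.6491], [0.5237, 0.3837, -0.7606]], 't': [-0.3093, 0.4948, 0.6813]}
top {'fx': 386.5866916168124, 'fy': 386.5866916168124, 'cx': 276.52874888772715, 'cy': 204.4804584155303, 'R': [[-0.011, -0.9992, -0.0371], [-0.9937, 0.0151, -0.1111], [0.1116, 0.0357, -0.9931]], 't': [0.0779, 0.601, 0.959]}
wrist {'fx': 326.94778281344037, 'fy': 326.94778281344037, 'cx': 285.5501871730219, 'cy': 214.807108563984, 'tool_from_camera': [[-0.0004, -0.956, -0.2934, 0.0749], [1.0, -0.0004, -0.0002, -0.0006], [0.0001, -0.2934, 0.956, -0.1283], [0.0, 0.0, 0.0, 1.0]]}
{'time': 0.15, 'qpos': array([ 9.91009931e-01,  2.86991397e-01,  1.57782836e+00, -1.97178647e-05,
        1.27857687e+00, -1.50010429e-01]), 'dq': array([-0.00178596, -0.00296843, -0.00473321, -0.00024713, -0.00187564,
       -0.00010279]), 'joint_efforts': array([-2.10472072e-04, -4.06602108e+01, -2.93140072e+01, -2.04141415e-04,
        3.94733637e-03, -2.16681917e-05]), 'eef_pos': array([0.28097063, 0.6132204 , 0.24425211]), 'tcp_rot': array([ 2.13235119e-01,  9.77000496e-01, -8.45968122e-04, -3.13060956e-04]), 'contact_force': array([ 0.29427868, -0.05148249,  0.04965864]), 'wrist_torque': array([-0.01566969,  0.01742142,  0.05321066]), 'finger_force': 0.0, 'opening': 0.9984206668801353}
```

View pics/scene0.png

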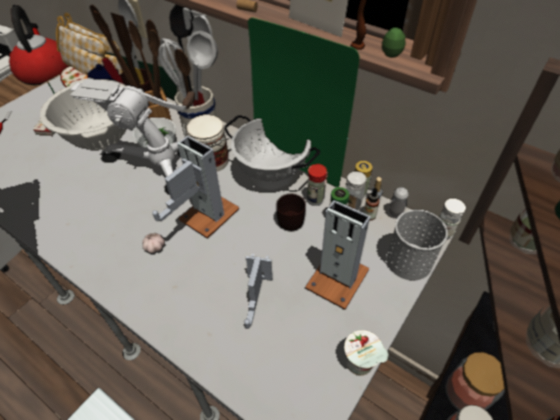

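View pics/top0.png

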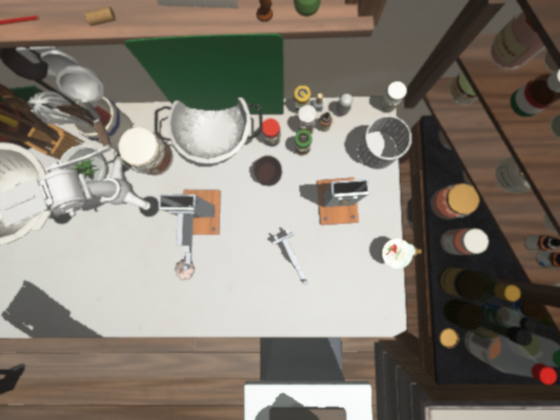

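The scene view shows the empty post at (345,245), with its foot at (337,280), the loose bracket at (255,285), the cup at (290,212) and the tub at (365,350). In the top view the empty post is at (345,195) and the bracket at (288,252), with its arm towards (304,280). I'll zoom in next.

```bash
python3 - <<'E'
import cv2,pickle,numpy as np
d=pickle.load(open('c0.pkl','rb'))
def crop(n,x0,y0,w,h,s,st=20):
    im=cv2.resize(d[n]['image'][y0:y0+h,x0:x0+w],None,fx=s,fy=s,interpolation=cv2.INTER_CUBIC)
    for x in range((x0//st+1)*st,x0+w,st): cv2.line(im,((x-x0)*s,0),((x-x0)*s,6),(0,0,255),1);cv2.putText(im,str(x),((x-x0)*s-10,16),0,.35,(0,0,255))
    for y in range((y0//st+1)*st,y0+h,st): cv2.line(im,(0,(y-y0)*s),(6,(y-y0)*s),(0,0,255),1);cv2.putText(im,str(y),(8,(y-y0)*s+4),0,.35,(0,0,255))
    return im
cv2.imwrite('pics/topz.png',crop('top',260,170,115,118,5))
cv2.imwrite('pics/scz.png',crop('scene',235,195,140,135,4))
E
```

```text
(no output)
```

View pics/topz.png

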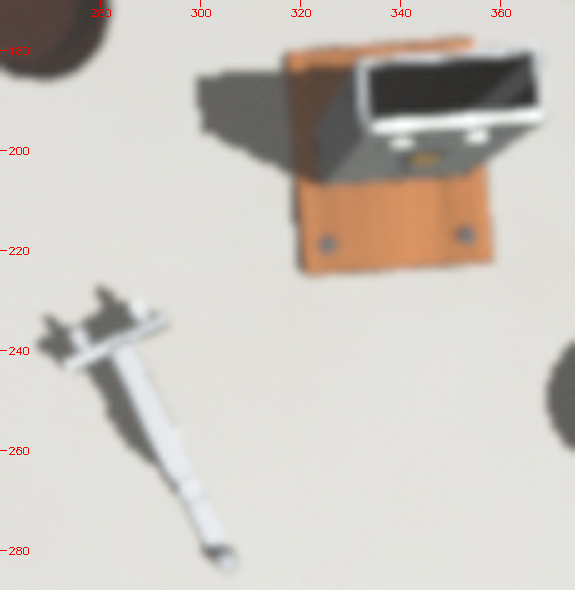

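View pics/scz.png

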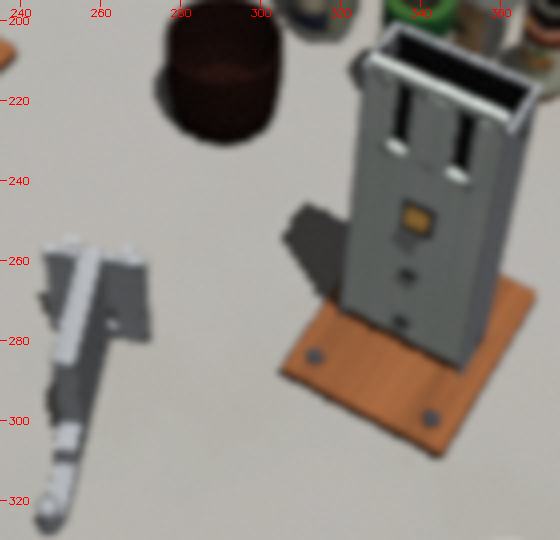

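The zooms show, in the top view, the post front top corners at (335,196) and (368,193.5), foot front edge (302,224) to (358,222), and bracket back plate top from (274,243) to (293.5,233.5) with the web running to (298,270). In the scene view, the post front top corners are (328,210) and (363,226), slot ends (334,232) and (349,239), and foot front corners (280.5,287) and (339.5,308).

```bash
cat > h.py <<'E'
import numpy as np
from scipy.optimize import least_squares
def ray(c,uv):
    d=np.array(c['R']).T@[(uv[0]-c['cx'])/c['fx'],(uv[1]-c['cy'])/c['fy'],1]
    return -np.array(c['R']).T@c['t'],d
def onz(c,uv,z):
    o,d=ray(c,uv);return o+d*(z-o[2])/d[2]
def proj(c,X):
    p=np.array(c['R'])@X+c['t'];return np.array([c['fx']*p[0]/p[2]+c['cx'],c['fy']*p[1]/p[2]+c['cy']])
def tri(cs,uvs):
    A=[];b=[]
    for c,uv in zip(cs,uvs):
        o,d=ray(c,uv);d/=np.linalg.norm(d);P=np.eye(3)-np.outer(d,d);A.append(P);b.append(P@o)
    return np.linalg.solve(sum(A),sum(b))
E
python3 - <<'E'
from h import *;import pickle
d=pickle.load(open('c0.pkl','rb'));T,S=d['top'],d['scene']
p=lambda n,x:print(n,x.round(4))
for n,a,b in(('postFL',(335,196.5),(328,210)),('postFR',(368,194.5),(363,226)),('slotL',(340.5,198.5),(334.5,232)),('slotR',(355,197.3),(349,239)),('footL',(302,224),(280.5,287)),('footR',(358.3,222.3),(339.5,308)),('catch',(345,201.5),(339,249)),('faceBL',(324.5,206.5),(320,271.5)),('faceBR',(355,205),(350,287)),('web tip',(305.5,281.5),(247,322))):
    p(n,tri([T,S],[a,b]))
for n,uv,z in(('plateL',(274,243),.08),('plateR',(293.5,233.8),.08),('web near plate',(285,240),.09),('web mid',(294,261),.09),('web58',(292,258),.09)):p(n,onz(T,uv,z))
for n,uv,z in(('S plateL',(246.5,253),.08),('S plateR',(271.5,260.5),.08),('S webtop far',(259.5,258),.09),('S webtop near',(251,284),.09)):p(n,onz(S,uv,z))
E
```

```text
postFL [ 0.5949 -0.0579  0.2351]
postFR [ 0.5991 -0.1267  0.2329]
slotL [ 0.5973 -0.0759  0.1802]
slotR [ 0.5992 -0.1072  0.1799]
footL [ 0.5495  0.0095 -0.0389]
footR [ 0.5518 -0.1373  0.0148]
catch [ 0.5954 -0.0913  0.1389]
faceBL [ 0.5966 -0.0543  0.0223]
faceBR [ 0.5977 -0.1306  0.0293]
web tip [ 0.4063 -0.0009  0.0301]
plateL [0.5029 0.0756 0.08  ]
plateR [0.5246 0.0279 0.08  ]
web near plate [0.5096 0.0486 0.09  ]
web mid [0.4595 0.0279 0.09  ]
web58 [0.4666 0.0325 0.09  ]
S plateL [0.513  0.0808 0.08  ]
S plateR [0.5283 0.0258 0.08  ]
S webtop far [0.5137 0.0457 0.09  ]
S webtop near [0.4545 0.0215 0.09  ]
```

```bash
python3 -m jog '[[0,0,0,-45,0,0,0],[0,-416,-445,-45,0,0,-0.826],[0,-416,-445,-45,0,0,-0.826],[0,-416,-445,-45,0,0,-0.826],[0,-416,-445,-45,0,0,-0.826],[0,-416,-445,-45,0,0,-0.826],[0,-416,-445,-45,0,0,-0.826],[0,-416,-445,-45,0,0,-0.826],[0,-416,-445,-45,0,0,-0.826],[0,-416,-445,-45,0,0,-0.826],[0,-416,-445,-45,0,0,-0.826],[0,-416,-445,-45,0,0,-0.826]]'
```

```text
time: 1.35
eef_pos: [0.4528, 0.0974, 0.2903]
tcp_rot: [-0.197, 0.98, -0.0, 0.0]
contact_force: [1.2, 0.2, 0.1]
opening: 1.001
finger_force: 0.0
```

```bash
python3 -m jog '[[0,4,-59,20,0,0,0],[0,4,-59,70,0,0,0],[0,4,-59,70,0,0,0],[0,4,-59,70,0,0,0],[0,4,-59,70,0,0,0],[0,4,-59,70,0,0,0]]'; cat >> h.py <<'E'
from scipy.spatial.transform import Rotation as Ro
def wcam(st,c):
    M=np.eye(4);M[:3,:3]=Ro.from_quat(st['tcp_rot']).as_matrix();M[:3,3]=st['eef_pos']
    W=np.linalg.inv(M@np.array(c['tool_from_camera']));c=dict(c);c['R']=W[:3,:3];c['t']=W[:3,3];return c
E
python3 - <<'E'
from h import *;from plant import *;import cv2,pickle
st=get_state();c=wcam(st,imaging.read_camera('wrist'));pickle.dump(c,open('w1.pkl','wb'))
print(st['eef_pos'],st['tcp_rot'],st['qpos'])
cv2.imwrite('pics/w1.png',c['image'])
E
```

```text
time: 1.95
eef_pos: [0.4729, 0.0443, 0.2228]
tcp_rot: [-0.198, 0.98, -0.001, 0.002]
contact_force: [-0.2, 0.4, 0.1]
opening: 1.004
finger_force: 0.0
[0.47293829 0.04430885 0.22277162] [-1.97754118e-01  9.80249541e-01 -5.79375730e-04  1.95226828e-03] [-1.20696399e-01 -1.48612951e-01  2.07825705e+00  1.36216477e-04
  1.20787770e+00 -2.08967418e+00]
```

View pics/w1.png

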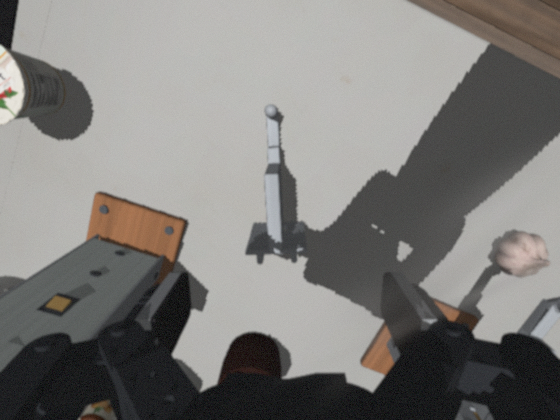

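The wrist view shows the bracket from above: tip at (271,112), web from (272,165) to (276,240), plate around rows 223–258, and hooks at (261,258) and (293,258). The post foot is at upper left. I'll crop it for exact edges.

```bash
python3 - <<'E'
import cv2,pickle
c=pickle.load(open('w1.pkl','rb'));x0,y0,w,h,s=200,145,150,125,5
im=cv2.resize(c['image'][y0:y0+h,x0:x0+w],None,fx=s,fy=s,interpolation=cv2.INTER_CUBIC)
for x in range(x0,x0+w,10): cv2.line(im,((x-x0)*s,0),((x-x0)*s,6),(0,0,255));cv2.putText(im,str(x),((x-x0)*s-8,16),0,.33,(0,0,255))
for y in range(y0,y0+h,5): cv2.line(im,(0,(y-y0)*s),(6,(y-y0)*s),(0,0,255));cv2.putText(im,str(y),(8,(y-y0)*s+4),0,.33,(0,0,255))
cv2.imwrite('pics/w1z.png',im)
E
```

```text
(no output)
```

View pics/w1z.png

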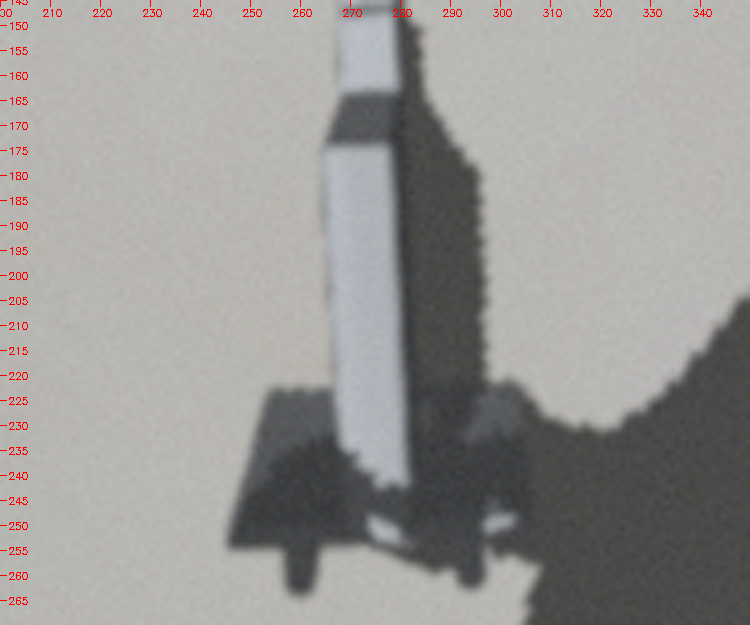

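```bash
python3 - <<'E'
from h import *;import pickle
c=pickle.load(open('w1.pkl','rb'))
a=onz(c,(271.5,174),.09);b=onz(c,(274.3,225),.09);print(a,b,np.degrees(np.arctan2(*(b-a)[1::-1])))
e=onz(c,(246,254.5),.08);f=onz(c,(305,253.5),.08);print(e,f,np.linalg.norm(e-f),np.degrees(np.arctan2(f[0]-e[0],e[1]-f[1])))
for yaw in(22,23,24,25):
    u=np.array([np.cos(np.radians(yaw)),np.sin(np.radians(yaw)),0]);print(yaw,a+u*(75-44)/1e3,)
g=[onz(c,p,.02) for p in((97,192),(186,220))];print(g,np.degrees(np.arctan2(*(g[0]-g[1])[:2])))
E
```

```text
[0.45073348 0.02198467 0.09      ] [0.49000981 0.0404465  0.09      ] 25.175866473374217
[0.52927868 0.02853673 0.08      ] [0.50773364 0.07714972 0.08      ] 0.05317341125061527 -156.0973134921644
22 [0.47947618 0.03359747 0.09      ]
23 [0.47926914 0.03409733 0.09      ]
24 [0.47905339 0.0345935  0.09      ]
25 [0.47882903 0.03508583 0.09      ]
[array([ 0.55123258, -0.13608331,  0.02      ]), array([ 0.54462725, -0.04154166,  0.02      ])] 176.00341417250587
```

```bash
python3 -m jog '[[0,0,0,0,0,0,-0.02],[0,0,0,0,0,0,-0.02],[0,0,0,0,0,0,-0.02]]'; python3 -c "
from plant import *;s=get_state();print(s['eef_pos'],s['tcp_rot'])"
```

```text
time: 2.3
eef_pos: [0.472, 0.0436, 0.2208]
tcp_rot: [-0.207, 0.978, -0.0, 0.0]
contact_force: [-0.1, 1.0, 0.3]
opening: 0.996
finger_force: 0.0
[0.47200679 0.0436117  0.22077233] [-2.06869703e-01  9.78368429e-01 -1.36544967e-04  3.53762784e-04]
```

```bash
python3 -m jog '[[0,-3,-11,40,0,0,0],[0,-3,-11,80,0,0,0],[0,-3,-11,120,0,0,0],[0,-3,-11,150,0,0,0],[0,-3,-11,150,0,0,0],[0,-3,-11,150,0,0,0],[0.5,-3,-11,150,0,0,0],[1,-3,-11,150,0,0,0],[1,-3,-11,150,0,0,0],[1,-3,-11,150,0,0,0],[1,-3,-11,150,0,0,0],[1,-3,-11,150,0,0,0]]' 80
```

```text
time: 3.5
eef_pos: [0.4795, 0.0345, 0.071]
tcp_rot: [-0.207, 0.978, -0.0, 0.0]
contact_force: [-0.2, -0.2, 2.8]
opening: 0.134
finger_force: 78.4
```

```bash
python3 -m jog '[[1,-3,0,0,0,0,0],[1,-3,0,0,0,0,0],[1,-3,0,0,0,0,0]]'; python3 -c "
from plant import *;s=get_state();print(s['eef_pos'],s['tcp_rot'])"
```

```text
time: 3.8
eef_pos: [0.4817, 0.0354, 0.071]
tcp_rot: [-0.207, 0.978, -0.0, -0.001]
contact_force: [-3.4, -1.0, 6.5]
opening: 0.13
finger_force: 78.9
[0.48170521 0.03540272 0.07103751] [-2.06862375e-01  9.78369736e-01 -2.84982966e-04 -7.32124223e-04]
```

```bash
python3 -m jog '[[1,0,0,-40,0,0,0],[1,0,0,-90,0,0,0],[1,0,0,-142,0,0,0],[1,20,-40,-142,0,0,0.12],[1,43,-80,-142,0,0,0.24],[1,43,-124,-142,0,0,0.358],[1,43,-124,-142,0,0,0.358],[1,43,-124,-142,0,0,0.358],[1,43,-124,-142,0,0,0.358],[1,43,-124,-142,0,0,0.358]]'
python3 - <<'E'
from h import *;from plant import *;import cv2,pickle
st=get_state();c=wcam(st,imaging.read_camera('wrist'));T=imaging.read_camera('top');S=imaging.read_camera('scene');pickle.dump((st,c,T,S),open('w2.pkl','wb'))
print(st['eef_pos'],st['tcp_rot'],st['contact_force'])
def crop(im0,x0,y0,w,h,s,st=20):
    im=cv2.resize(im0[y0:y0+h,x0:x0+w],None,fx=s,fy=s,interpolation=cv2.INTER_CUBIC)
    for x in range((x0//st+1)*st,x0+w,st): cv2.line(im,((x-x0)*s,0),((x-x0)*s,6),(0,0,255),1);cv2.putText(im,str(x),((x-x0)*s-10,16),0,.35,(0,0,255))
    for y in range((y0//st+1)*st,y0+h,st): cv2.line(im,(0,(y-y0)*s),(6,(y-y0)*s),(0,0,255),1);cv2.putText(im,str(y),(8,(y-y0)*s+4),0,.35,(0,0,255))
    return im
a=crop(T['image'],300,170,80,75,5,10);b=crop(S['image'],290,200,80,75,5,10)
cv2.imwrite('pics/ts2.png',np.hstack([a,b]));cv2.imwrite('pics/w2.png',c['image'])
E
```

```text
time: 4.8
eef_pos: [0.4921, -0.0939, 0.2116]
tcp_rot: [-0.03, 1.0, 0.0, -0.001]
contact_force: [-0.3, 0.1, -2.9]
opening: 0.128
finger_force: 79.2
[ 0.49207339 -0.09386172  0.21157119] [-2.99603392e-02  9.99550754e-01  4.29410692e-04 -6.95140428e-04] [-0.29842995  0.09406766 -2.85047779]
```

View pics/w2.png

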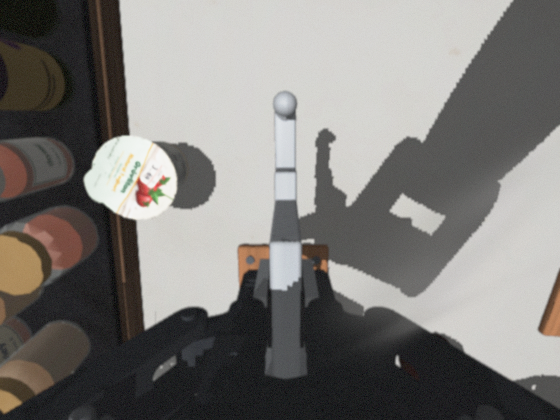

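View pics/ts2.png

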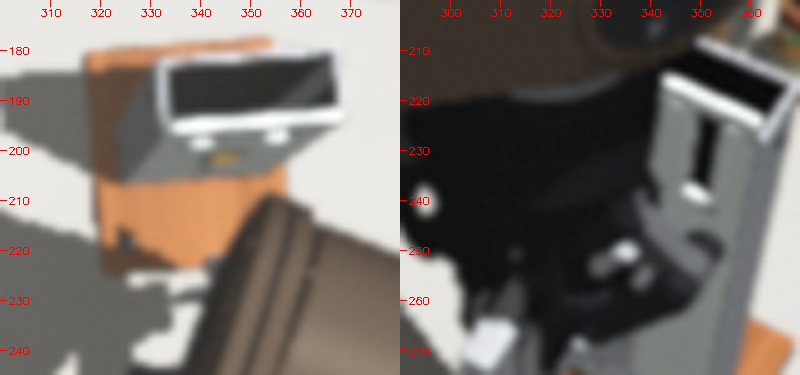

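The wrist view shows the bracket held straight, with its web centred on column 285.5 and its tip at (285,103). Behind it, the post foot's front edge runs from about (239,246) to (328,246). The top and scene crops show the post's front top edge running (335,196)–(368,193), with one slot end at (349,239) in the scene view.

```bash
python3 - <<'E'
from h import *;import pickle,cv2
st,c,T,S=pickle.load(open('w2.pkl','rb'));w1=pickle.load(open('w1.pkl','rb'));d0=pickle.load(open('c0.pkl','rb'))
def org(im):
    h=cv2.cvtColor(im,cv2.COLOR_BGR2HSV);return cv2.inRange(h,(4,90,50),(20,255,255))
u=np.array([np.cos(np.radians(3.43)),np.sin(np.radians(3.43)),0]);v=np.array([-u[1],u[0],0]);tcp=st['eef_pos']
P=lambda X:((X-tcp)@u*1e3,(X-tcp)@v*1e3)
m=org(c['image'])
for r in range(240,272,3):
    x=np.where(m[r,225:345])[0]
    if len(x):print(r,x.min()+225,x.max()+225)
for col in range(242,328,8):
    y=np.where(m[235:275,col])[0]
    if len(y):print('c',col,y.min()+235,end=' ')
print()
for z in(.012,.018,.024):
    for n,cam,uv in(('w2L',c,(238.5,245)),('w2R',c,(328.5,245)),('w1L',w1,(97,192)),('w1R',w1,(186,220)),('w1fL',w1,(100,237)),('w1fR',w1,(163,257)),('tL',d0['top'],(302,223)),('tR',d0['top'],(358.3,221.5))):
        print(z,n,np.round(P(onz(cam,uv,z)),1))
for z in(.228,.234):
  for n,uv in(('topFL',(335,196)),('topFR',(368.5,193.7)),('slL',(340.3,196)),('slR',(355.3,195))):print(z,n,np.round(P(onz(d0['top'],uv,z)),1))
for n,a,b in(('postFL',(335,196.5),(328,210)),('postFR',(368,194.5),(363,226)),('slotL',(340.5,198.5),(334.5,232)),('slotR',(355,197.3),(349,239)),('catch',(345,201.5),(339,249))):
    X=tri([d0['top'],d0['scene']],[a,b]);print(n,np.round(P(X),1),X[2].round(3))
E
```

```text
246 240 325
249 238 327
252 238 327
255 239 327
258 239 327
261 239 326
264 239 326
267 239 326
270 239 326
c 242 246 c 250 246 c 258 246 c 266 245 c 306 246 c 314 245 c 322 246 
0.012 w2L [ 59.2 -51.2]
0.012 w2R [59.2 45.9]
0.012 w1L [ 59.9 -49.5]
0.012 w1R [58.9 47.5]
0.012 w1fL [110.  -37.7]
0.012 w1fR [110.5  33.8]
0.012 tL [68.6 94.8]
0.012 tR [ 61.8 -51.1]
0.018 w2L [ 56.7 -50.3]
0.018 w2R [56.8 45.1]
0.018 w1L [ 57.4 -46.7]
0.018 w1R [56.4 48.7]
0.018 w1fL [106.6 -35. ]
0.018 w1fR [107.   35.2]
0.018 tL [68.2 95. ]
0.018 tR [ 61.4 -50.1]
0.024 w2L [ 54.3 -49.4]
0.024 w2R [54.3 44.2]
0.024 w1L [ 54.8 -43.8]
0.024 w1R [53.9 49.9]
0.024 w1fL [103.2 -32.3]
0.024 w1fR [103.6  36.6]
0.024 tL [67.8 95.2]
0.024 tR [ 61.1 -49. ]
0.228 topFL [105.9  29.9]
0.228 topFR [105.5 -38.9]
0.228 slL [105.1  19. ]
0.228 slR [104.8 -11.8]
0.234 topFL [105.1  30.6]
0.234 topFR [104.7 -37.7]
0.234 slL [104.3  19.8]
0.234 slR [104.1 -10.7]
postFL [104.8  29.7] 0.235
postFR [104.9 -39.2] 0.233
slotL [106.1  11.6] 0.18
slotR [106.1 -19.7] 0.18
catch [103.3  -3.6] 0.139
```

```bash
python3 -m jog '[[1,-15,-3.5,-3,0,0,0],[1,-30,-3.5,-3,0,0,0],[1,-40,-3.5,-3,0,0,0],[1,-44,-3.5,-3,0,0,0],[1,-46,-3.5,-3,0,0,0],[1,-46,-3.5,-3,0,0,0],[1,-46,-3.5,-3,0,0,0]]'
python3 -m jog '[[1,-2,0,0,0,0,0],[1,-3,0,0,0,0,0],[1,-4,0,0,0,0,0],[1,-4,0,0,0,0,0]]'
python3 - <<'E'
from h import *;from plant import *;import cv2,pickle
st=get_state();T=imaging.read_camera('top');S=imaging.read_camera('scene')
print(st['eef_pos'],st['tcp_rot'],st['contact_force'])
def crop(im0,x0,y0,w,h,s,st=20):
    im=cv2.resize(im0[y0:y0+h,x0:x0+w],None,fx=s,fy=s,interpolation=cv2.INTER_CUBIC)
    for x in range((x0//st+1)*st,x0+w,st): cv2.putText(im,str(x),((x-x0)*s-10,16),0,.35,(0,0,255))
    for y in range((y0//st+1)*st,y0+h,st): cv2.putText(im,str(y),(8,(y-y0)*s+4),0,.35,(0,0,255))
    return im
a=crop(T['image'],320,175,55,50,7,10);b=crop(S['image'],315,200,55,50,7,10)
cv2.imwrite('pics/ts3.png',np.hstack([a,b]))
E
```

```text
time: 5.65
eef_pos: [0.5383, -0.0958, 0.2152]
tcp_rot: [-0.029, 1.0, 0.0, -0.0]
contact_force: [-0.1, -0.9, -3.3]
opening: 0.128
finger_force: 79.3
time: 6.05
eef_pos: [0.5428, -0.0957, 0.2154]
tcp_rot: [-0.029, 1.0, -0.0, 0.0]
contact_force: [-0.4, 0.6, -3.2]
opening: 0.125
finger_force: 79.3
[ 0.54283795 -0.0956848   0.21541427] [-2.90813899e-02  9.99577045e-01 -3.15675547e-05  5.39987108e-05] [-0.42828724  0.57297968 -3.23872436]
```

View pics/ts3.png

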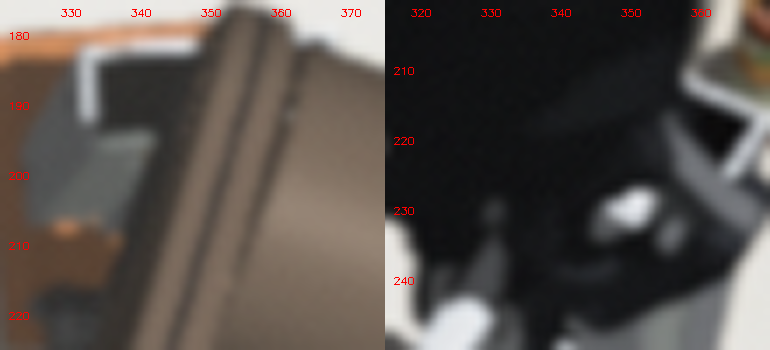

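The post is hidden by the arm in both views (post rim visible at (333,185) top, (357,215) scene), so I go on by feel. No contact so far.

```bash
python3 -m jog '[[1,-1,0,0,0,0,0],[1,-2,0,0,0,0,0],[1,-3,0,0,0,0,0],[1,-3,0,0,0,0,0]]'; python3 -m jog '[[1,-1,0,0,0,0,0],[1,-2,0,0,0,0,0],[1,-2,0,0,0,0,0]]'
```

```text
time: 6.55
eef_pos: [0.5459, -0.0955, 0.2154]
tcp_rot: [-0.029, 1.0, 0.0, 0.0]
contact_force: [0.1, 0.0, -3.4]
opening: 0.133
finger_force: 79.3
time: 6.85
eef_pos: [0.5479, -0.0953, 0.2154]
tcp_rot: [-0.029, 1.0, -0.0, 0.0]
contact_force: [0.5, 0.1, -2.3]
opening: 0.123
finger_force: 79.3
```

```bash
python3 -m jog '[[1,-1,0,0,0,0,0],[1,-2,0,0,0,0,0],[1,-2,0,0,0,0,0]]'; python3 -m jog '[[1,-1,0,0,0,0,0],[1,-2,0,0,0,0,0],[1,-2,0,0,0,0,0]]'
```

```text
time: 7.15
eef_pos: [0.5499, -0.0952, 0.2154]
tcp_rot: [-0.029, 1.0, -0.0, 0.0]
contact_force: [-0.1, -0.3, -3.1]
opening: 0.123
finger_force: 79.3
time: 7.45
eef_pos: [0.5519, -0.0951, 0.2154]
tcp_rot: [-0.029, 1.0, 0.0, 0.0]
contact_force: [0.5, 1.1, -2.9]
opening: 0.13
finger_force: 79.3
```

```bash
for i in 1; do python3 -m jog '[[1,-1,0,0,0,0,0],[1,-1,0,0,0,0,0]]'; done; python3 -m jog '[[1,-1,0,0,0,0,0],[1,-1,0,0,0,0,0]]'
```

```text
time: 7.65
eef_pos: [0.5528, -0.0951, 0.2154]
tcp_rot: [-0.029, 1.0, -0.0, 0.0]
contact_force: [-0.1, 0.0, -3.6]
opening: 0.133
finger_force: 79.3
time: 7.85
eef_pos: [0.5538, -0.095, 0.2154]
tcp_rot: [-0.029, 1.0, -0.0, 0.0]
contact_force: [-0.2, 0.6, -2.3]
opening: 0.128
finger_force: 79.3
```

```bash
python3 -m jog '[[1,-1,0,0,0,0,0],[1,-1,0,0,0,0,0]]'
```

```text
time: 8.05
eef_pos: [0.5547, -0.0949, 0.2153]
tcp_rot: [-0.029, 1.0, 0.0, -0.0]
contact_force: [0.1, -0.2, -4.0]
opening: 0.127
finger_force: 79.3
```

```bash
python3 -m jog '[[1,-1,0,0,0,0,0],[1,-1,0,0,0,0,0]]'; python3 -m jog '[[1,-1,0,0,0,0,0],[1,-1,0,0,0,0,0]]'
```

```text
time: 8.25
eef_pos: [0.5548, -0.0949, 0.2153]
tcp_rot: [-0.029, 1.0, 0.0, -0.002]
contact_force: [-5.8, -0.0, -0.2]
opening: 0.131
finger_force: 79.7
time: 8.45
eef_pos: [0.5549, -0.0948, 0.2153]
tcp_rot: [-0.029, 1.0, 0.0, -0.003]
contact_force: [-9.2, 0.7, 1.3]
opening: 0.126
finger_force: 80.0
```

The plate lies on the face, since the contact is where I predicted. I'll back off slightly and press down in small steps.

```bash
python3 -m jog '[[1,1.5,0,0,0,0,0],[1,1.5,0,1,0,0,0],[1,1.5,0,2,0,0,0],[1,1.5,0,3,0,0,0],[1,1.5,0,3,0,0,0]]'; python3 -m jog '[[1,0,0,1,0,0,0],[1,0,0,2,0,0,0],[1,0,0,3,0,0,0],[1,0,0,3,0,0,0]]'
```

```text
time: 8.95
eef_pos: [0.5548, -0.0951, 0.2121]
tcp_rot: [-0.029, 1.0, -0.0, -0.001]
contact_force: [-4.9, -0.2, -1.2]
opening: 0.13
finger_force: 79.7
time: 9.35
eef_pos: [0.5548, -0.0951, 0.2092]
tcp_rot: [-0.029, 1.0, -0.0, -0.001]
contact_force: [-4.3, -1.6, -1.0]
opening: 0.13
finger_force: 79.7
```

```bash
python3 -m jog '[[1,0,0,1,0,0,0],[1,0,0,2,0,0,0],[1,0,0,3,0,0,0],[1,0,0,3,0,0,0]]'
```

```text
time: 9.75
eef_pos: [0.5548, -0.0952, 0.207]
tcp_rot: [-0.029, 1.0, -0.0, -0.001]
contact_force: [-6.0, -0.5, 1.3]
opening: 0.131
finger_force: 79.9
```

```bash
python3 -m jog '[[1,0.5,0,1,0,0,0],[1,0.5,0,2,0,0,0],[1,0.5,0,2,0,0,0]]'; python3 -m jog '[[1,0,0,1,0,0,0],[1,0,0,2,0,0,0],[1,0,0,2,0,0,0]]'
```

```text
time: 10.05
eef_pos: [0.5546, -0.0952, 0.2053]
tcp_rot: [-0.029, 1.0, -0.0, -0.0]
contact_force: [-5.9, -0.7, 2.2]
opening: 0.131
finger_force: 80.1
time: 10.35
eef_pos: [0.5545, -0.0953, 0.2034]
tcp_rot: [-0.029, 1.0, -0.0, -0.001]
contact_force: [-6.5, -0.0, 3.3]
opening: 0.126
finger_force: 80.2
```

```bash
python3 -m jog '[[1,0,0,1,0,0,0],[1,0,0,2,0,0,0],[1,0,0,3,0,0,0],[1,0,0,3,0,0,0]]'; python3 -m jog '[[1,0,0,1,0,0,0],[1,0,0,2,0,0,0],[1,0,0,3,0,0,0],[1,0,0,3,0,0,0]]'
```

```text
time: 10.75
eef_pos: [0.5543, -0.0953, 0.2007]
tcp_rot: [-0.03, 1.0, -0.0, -0.001]
contact_force: [-7.7, -0.3, 4.2]
opening: 0.129
finger_force: 80.4
time: 11.15
eef_pos: [0.5535, -0.095, 0.1959]
tcp_rot: [-0.03, 1.0, -0.0, -0.002]
contact_force: [-6.2, -0.8, -0.8]
opening: 0.128
finger_force: 79.7
```

```bash
python3 -m jog '[[1,0,0,1,0,0,0],[1,0,0,2,0,0,0],[1,0,0,3,0,0,0],[1,0,0,3,0,0,0]]'; python3 -m jog '[[1,0,0,1,0,0,0],[1,0,0,2,0,0,0],[1,0,0,2,0,0,0]]'
```

```text
time: 11.55
eef_pos: [0.5534, -0.0949, 0.1928]
tcp_rot: [-0.03, 1.0, 0.0, -0.002]
contact_force: [-6.1, -1.3, -0.6]
opening: 0.127
finger_force: 79.7
time: 11.85
eef_pos: [0.5535, -0.0949, 0.1908]
tcp_rot: [-0.03, 1.0, 0.0, -0.002]
contact_force: [-5.6, 0.5, -1.3]
opening: 0.128
finger_force: 79.7
```

```bash
python3 -m jog '[[1,0,0,1,0,0,0],[1,0,0,2,0,0,0],[1,0,0,2,0,0,0]]'; python3 -m jog '[[1,0,0,1,0,0,0],[1,0,0,1,0,0,0]]'
```

```text
time: 12.15
eef_pos: [0.5533, -0.0948, 0.1882]
tcp_rot: [-0.029, 1.0, 0.0, -0.002]
contact_force: [-4.7, 0.1, -3.6]
opening: 0.125
finger_force: 79.3
time: 12.35
eef_pos: [0.5547, -0.0948, 0.1871]
tcp_rot: [-0.029, 1.0, 0.0, -0.0]
contact_force: [-1.5, -1.1, -6.8]
opening: 0.127
finger_force: 78.9
```

```bash
python3 -m jog '[[1,0,0,1,0,0,0],[1,0,0,1,0,0,0]]'
```

```text
time: 12.55
eef_pos: [0.5548, -0.0948, 0.187]
tcp_rot: [-0.029, 1.0, 0.0, -0.0]
contact_force: [-2.3, -0.3, -5.3]
opening: 0.125
finger_force: 79.0
```

```bash
python3 -m jog '[[1,0,0,1,0,0,0],[1,0,0,1,0,0,0]]'
```

```text
time: 12.75
eef_pos: [0.5548, -0.0949, 0.1866]
tcp_rot: [-0.029, 1.0, 0.0, 0.0]
contact_force: [-3.3, 0.5, -2.4]
opening: 0.126
finger_force: 79.6
```

```bash
python3 -m jog '[[1,0,0,1,0,0,0],[1,0,0,1,0,0,0]]'; python3 -m jog '[[1,0,0,1,0,0,0],[1,0,0,1,0,0,0],[1,0,0,1,0,0,0]]'
```

```text
time: 12.95
eef_pos: [0.5548, -0.095, 0.1857]
tcp_rot: [-0.029, 1.0, -0.0, 0.0]
contact_force: [-5.7, -0.8, -1.8]
opening: 0.134
finger_force: 79.7
time: 13.25
eef_pos: [0.5548, -0.0951, 0.1854]
tcp_rot: [-0.029, 1.0, -0.0, 0.0]
contact_force: [-5.1, -0.6, 2.3]
opening: 0.126
finger_force: 80.1
```

```bash
python3 -m jog '[[1,0,0,1,0,0,0],[1,0,0,1,0,0,0]]'
```

```text
time: 13.45
eef_pos: [0.5549, -0.0951, 0.1853]
tcp_rot: [-0.029, 1.0, -0.0, 0.0]
contact_force: [-8.2, 1.2, 5.4]
opening: 0.126
finger_force: 80.8
```

```bash
python3 -m jog '[[1,0,0,1,0,0,0],[1,0,0,1,0,0,0]]'
```

```text
time: 13.65
eef_pos: [0.5548, -0.0951, 0.1853]
tcp_rot: [-0.029, 1.0, -0.0, -0.0]
contact_force: [-10.4, 2.4, 7.7]
opening: 0.13
finger_force: 81.3
```

```bash
python3 -m jog '[[1,0.5,0,-2,0,0,0],[1,1,0,-4,0,0,0],[1,1,0,-4,0,0,0]]'; python3 -m jog '[[1,0,0,-1,0,0,0],[1,0,0,-2,0,0,0],[1,0,0,-2,0,0,0]]'
```

```text
time: 13.95
eef_pos: [0.5546, -0.0951, 0.1866]
tcp_rot: [-0.029, 1.0, -0.0, 0.001]
contact_force: [-0.0, 0.2, -4.3]
opening: 0.124
finger_force: 79.3
time: 14.25
eef_pos: [0.5538, -0.0949, 0.1873]
tcp_rot: [-0.029, 1.0, 0.0, 0.0]
contact_force: [3.2, -0.4, -9.7]
opening: 0.125
finger_force: 78.5
```

```bash
python3 -m jog '[[1,0,0,-1,0,0,0],[1,0,0,-1,0,0,0]]'
```

```text
time: 14.45
eef_pos: [0.5534, -0.0948, 0.1877]
tcp_rot: [-0.029, 1.0, 0.0, -0.001]
contact_force: [4.9, -1.5, -12.5]
opening: 0.127
finger_force: 78.2
```

The upward pull is resisted, so the catch holds. I'll press it home again and check the stop, then let go.

```bash
python3 -m jog '[[1,-0.5,0,1,0,0,0],[1,-1,0,2,0,0,0],[1,-1,0,3,0,0,0],[1,-1,0,4,0,0,0],[1,-1,0,4,0,0,0]]'; python3 -m jog '[[1,0,0,1,0,0,0],[1,0,0,2,0,0,0],[1,0,0,2,0,0,0]]'
```

```text
time: 14.95
eef_pos: [0.5548, -0.0951, 0.1865]
tcp_rot: [-0.029, 1.0, -0.0, 0.0]
contact_force: [-5.1, -0.4, -1.9]
opening: 0.127
finger_force: 79.9
time: 15.25
eef_pos: [0.5548, -0.0952, 0.1853]
tcp_rot: [-0.029, 1.0, -0.0, -0.0]
contact_force: [-6.4, 0.5, 3.7]
opening: 0.127
finger_force: 81.0
```

```bash
python3 -m jog '[[1,0,0,0.5,0,0,0],[1,0,0,1,0,0,0]]'
```

```text
time: 15.45
eef_pos: [0.5548, -0.0952, 0.1853]
tcp_rot: [-0.029, 1.0, -0.0, -0.0]
contact_force: [-9.6, 1.7, 9.0]
opening: 0.126
finger_force: 81.5
```

```bash
python3 -m jog '[[1,0.5,0,-1.5,0,0,0],[1,0.5,0,-1.5,0,0,0],[0.8,0.5,0,-1.5,0,0,0],[0.5,0.5,0,-1.5,0,0,0],[0.5,0.5,0,-1.5,0,0,0],[0.5,0.5,0,-1.5,0,0,0]]'; python3 -m jog '[[0.5,0,0,-10,0,0,0],[0.5,0,0,-40,0,0,0],[0.5,0,0,-80,0,0,0],[0.5,60,0,-100,0,0,0],[0.5,90,80,-100,0,0,0],[0.5,90,120,-100,0,0,0],[0.5,90,170,-100,0,0,0],[0.5,90,170,-100,0,0,0],[0.5,90,170,-100,0,0,0]]'
python3 - <<'E'
from h import *;from plant import *;import cv2
st=get_state();S=imaging.read_camera('scene');T=imaging.read_camera('top');print(st['eef_pos'])
cv2.imwrite('pics/fin.png',np.hstack([cv2.resize(S['image'][195:315,285:375],None,fx=4.4,fy=4.4,interpolation=2),cv2.resize(T['image'][165:285,300:390],None,fx=4.4,fy=4.4,interpolation=2)]))
E
```

```text
time: 16.05
eef_pos: [0.5546, -0.095, 0.184]
tcp_rot: [-0.029, 1.0, -0.0, 0.0]
contact_force: [0.0, 0.6, -0.4]
opening: 0.502
finger_force: 0.0
time: 16.95
eef_pos: [0.4539, 0.0722, 0.285]
tcp_rot: [-0.031, 1.0, 0.0, 0.001]
contact_force: [-0.5, 0.0, 0.2]
opening: 0.499
finger_force: 0.0
[0.45391605 0.07222887 0.28503435]
```

View pics/fin.png

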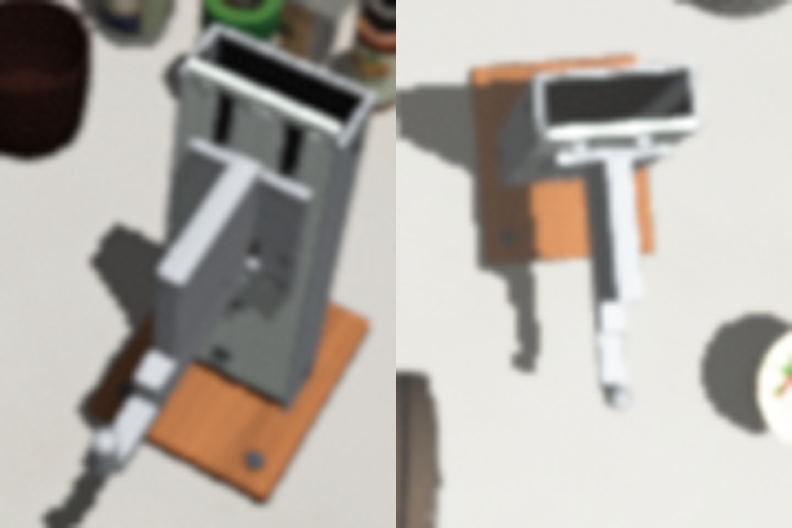

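The bracket hangs upright and flush on the post face, hooks in both slots, and the gripper is clear. Handing in.

```bash
python3 -c "
from plant import *;print(workorder.sign_off())"
```

```text
the job is handed in; nothing more can be done
None
```

The loose bracket is hooked into the empty post, pressed down to the hard stop and released, and the job is handed in. The sign-off gave no verdict. I did not see the catch itself: I judged it engaged by feel, from the click signature on the way down and resistance when I pulled up gently.

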